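Let the lime out of the twin fruit dispenser

ROBOT

A 6-joint arm with a two-finger parallel gripper is mounted at the origin on the work surface. World frame = base frame: x ahead of the robot, y to its left, z up, the work surface at z = 0. Lengths are in m, angles in degrees, forces in N, time in s.
With the tool pointing down it reaches from about 0.3 to 0.85 m from the base axis. Payload 4.2 kg.
Tool frame: the origin (TCP) lies midway between the tips of the shut fingers; the grasp point (between the pads) lies 19 mm behind it; z points along the fingers, y is the line along which they close (so a half turn about z gives the same grasp; the last joint's range is limited). The gripper opens to 91 mm and grips with 3 to 60 N. Pads are 32 mm wide; open, the fingers measure 118 mm over their backs; the gripper's body (76 mm by 178 mm) begins 60 mm behind the grasp point.
Start: joints at [-65.432, 18.312, 89.639, -0, 72.044, -1.146], TCP at [0.249, -0.518, 0.214] pointing down, gripper open.
Joint ranges: [-177.97, 177.97], [-48.28, 115.42], [12.27, 149.76], [-77.06, 257.06], [2.81, 150.46], [-146.56, 146.56]. Speed limits (degrees/s): [147.25, 147.25, 180, 180, 180, 180].

INTERFACE

Orientations are given as a 3x3 rotation matrix whose columns are the frame's x, y, z axes.
In Python, from cell import arm gives the robot as it stands.
- The arm moves only by the shell command python3 -m pendant 'ROWS'. ROWS is JSON, a list of rows, each an object of numbers: "x", "y", "z": the shift along the tool's x, y, z as a fraction of full scale; "twist": the turn about the tool's z as a fraction of full scale; "grip": the opening, from 0 (shut) to 1 (fully open). A call has 1 to 20 rows; each row shifts and turns the commanded pose from where the row before left it, along the tool's axes as they then stand; what a row does not reach is not made up. Full scale, the value 1, is 40 mm for a shift and 4 degrees for a turn. A row lasts 1/12 s, in which the tool goes at most 41.7 mm and 7.16 degrees, less where a joint would pass 70% of its speed; a pose out of reach is approached as far as the arm can. A call with a number of a shift or a turn outside -1 to 1 is refused whole. A call with a gripper value outside its range is refused whole. The fingers move at their own pace and stop on an object; the grip force is fixed at half the most. Time passes only in rows, so rows that do not move let the fingers close. It gives the time, the measured TCP pose, the force, the opening and the grip force at its end, in the units of the state.
- arm.get_state(): the state, without advancing time (a new reading comes with each control period).
- arm.snapshot(name): name is "scene" or "side" or "wrist"; returns the picture (420x560x3 uint8, blue, green, red); there is no depth.
- arm.camera_model(name): a dict with "fx", "fy", "cx", "cy" (pixels), "view" (4x4, takes a point from world to camera coordinates). Camera axes: x right, y up, looking along -z (the intrinsics and any distortion apply to the point x, -y, -z); pixel columns grow to the right and rows downward; lengths in m; the calibration is good to about 2 mm. A picture is of the moment at which its call begins: read the wrist's pose just before it. camera_model takes no time and is no camera call; for the wrist camera it gives the pose at the moment of the call.
- arm.hand_in(): hands the job in; it is judged then, once.
The state is a dict: "clock": time; "qpos": joint angles; "joint_velocities": joint speeds; "effort": joint torques, N m; "ee_pos": TCP position; "tool_rot": TCP orientation; "ft_force": force on the tool from outside, world axes, zero at the start; "moment": the same for the moment, N m; "finger_gap": opening from 0.0 (shut) to 1.0 (fully open); "grip_force": force on a finger pad.
Only numpy, scipy, OpenCV 4.12 (cv2) and the standard library are available. Lean on these libraries where they do the work, as an engineer would, in place of code of your own. Each camera call takes 0.05 s, during which the arm holds its last target. There are 200 camera calls.

TASK

Press down the blue pad of the lane that holds the green lime, so that its rocking lever lifts the gate, and keep it down until the lime has rolled out into the steel tray; then let go so that the gate drops shut. The yellow lemon must stay behind its own gate. Only press the pad: do not touch the fruit or the gates, grasp nothing, and leave the other things on the counter where they are.

Things in the scene. Friction and masses are not known exactly. Their poses are not given: they have to be found in the camera images.
- dispenser: Wooden twin-lane fruit dispenser, fixed, 433 mm long (local x -195 to +238), 190 mm wide. Origin on the counter under the middle of the lanes; x points down the lanes to the tray, y left, z up. Two open-topped lanes, centres at y +31 (left) and -31 mm (right), each closed by a gate at x +85. Nothing on it is above 145 mm with the gates shut; an open gate reaches about 165 mm.
- left_pad_top (a point): Centre of the top of the left lane's blue pad (40 x 40 x 8 mm), at dispenser x -165, y +55, z 141 mm when up. Level when up; pressed, it goes nearly straight down by 41 mm and tips 0.36 rad, its -x edge lower. Spring-loaded: about 3 N to start, 5 N at the bottom; a flat fingertip on its middle meets the stop about 35 mm down. Springs up when let go.
- right_pad_top (a point): The same for the right lane's blue pad, at local x -165, y -55, z 141 mm when up.
- left_lever (a joint): Left lane's rocking lever, a steel bar along the lane's outer side (dispenser y +73 mm), pivot at x -50, z 115 mm, pad at its -x end, gate at its +x end. Angle, rad: 0 gate shut (pad up), 0.36 gate fully lifted (pad at the bottom). The fruit rolls under the gate from about 0.29.
- right_lever (a joint): The same for the right lane's lever.
- left_gate: Steel gate plate (48 mm wide, 44 mm high) of the left lane, carried by the +x end of its lever; origin at the lever's end, local y 0. Not to be touched.
- right_gate: Steel gate plate of the right lane, likewise. Not to be touched.
- left_pad: The left blue pad itself; origin at the centre of its underside, 8 mm below point left_pad_top.
- right_pad: The right blue pad itself, likewise.
- lime_center (a point): Centre of the green lime, a 46 mm ball of about 50 g that rests against the gate in one of the two lanes (which one varies), standing out above the lane walls. When the gate rises it rolls within about a second into the open steel tray below the gates (inside dispenser x 108 to 234, y -73 to +73 mm, rim 52 mm high); lying there its centre is about 33 mm above the counter.
- lemon_center (a point): Centre of the yellow lemon, a 46 mm ball that rests against the gate in the other lane.
- jar: White ceramic jar with cork lid, 90 mm across, 128 mm high, origin under its base; loose bystander beside the dispenser.
- egg_ring: Steel egg ring, 90 mm across, 18 mm high, lying flat, origin under its centre; loose bystander.
- whisk: Red silicone flat whisk, 250 mm long, 60 mm wide, 20 mm high, lying along its x, origin under its middle; loose bystander.
- pin: Hollow aluminium rolling pin, 270 mm long, 32 mm across, lying along its x on the round wooden chapati board (240 mm across, 30 mm high), origin on its underside; loose bystander. (The board, a spice tin and a steel bowl further out are fixed.)
- lime: The green lime itself; its origin is its centre (same point as point lime_center).
- lemon: The yellow lemon itself; its origin is its centre.

How it is judged (in metres and radians):
On the way, in this order (a step that is already met when the one before it is completed fails the run):
1. a blue pad is pressed down with the fingers, lifting its gate (((value of joint left_lever above 0.15 rad and contact force between the fingers and left_pad above 0.5 N) or (value of joint right_lever above 0.15 rad and contact force between the fingers and right_pad above 0.5 N))), for 0.05 s.
2. the lime is in the tray while the pad is still held down (x of lime_center in the frame of dispenser between 0.115 and 0.235 m and y of lime_center in the frame of dispenser between -0.075 and 0.075 m and z of lime_center in the frame of dispenser below 0.048 m and ((value of joint left_lever above 0.2 rad and contact force between the fingers and left_pad above 0.5 N) or (value of joint right_lever above 0.2 rad and contact force between the fingers and right_pad above 0.5 N))), for 0.1 s.
At the end, for the whole second after the job is handed in: The lime lies in the steel tray, both levers are back up (within 0.04 rad, gates shut), the lemon is within 15 mm of its start behind its gate, the jar is upright and the other loose things are within 20 mm of where they started (x of lime_center in the frame of dispenser between 0.115 and 0.235 m and y of lime_center in the frame of dispenser between -0.075 and 0.075 m and z of lime_center in the frame of dispenser below 0.048 m and value of joint each of left_lever, right_lever below 0.04 rad and distance of lemon_center from where it was at the start of the episode below 0.015 m and distance of each of jar, egg_ring, whisk, pin from where it was at the start of the episode below 0.02 m and angle between jar's own z axis and vertical below 0.1 rad); the robot touches nothing.
It fails at once if the lemon leaves its place behind its gate (distance of lemon_center from where it was at the start of the episode above 0.02 m).
It fails at once if the robot touches the lime or the lemon (contact force between any of the fingers, the arm and lime above 0.5 N or contact force between any of the fingers, the arm and lemon above 0.5 N).
It fails at once if the lime is lifted instead of rolling (z of lime_center in the frame of dispenser above 0.12 m).
It fails at once if the robot touches a gate (contact force between any of the fingers, the arm and left_gate above 0.5 N or contact force between any of the fingers, the arm and right_gate above 0.5 N).
It fails at once if a bystander on the counter is disturbed (moved over 30 mm) (distance of any of jar, egg_ring, whisk, pin from where it was at the start of the episode above 0.03 m).
It also fails if it takes over 29 s, if anything falls off the work surface, if the arm or the gripper's body presses on something with over 40 N, if the wrist force passes 120 N, or if a joint passes its speed limit or range.

## Working session

There is one attempt and no reset: what is moved stays moved. The work goes in short steps, Python scripts to look and compute and a shell command to move; the robot and the scene stay as the last step left them, time stands still between calls to the robot, and variables do not carry over. Pictures are saved under pics/ and viewed, at most 10 in all, crops included, and the job is handed in when it is done.

```bash
mkdir -p pics; ls
python3 - <<'E'
from cell import arm
import cv2
for n in("scene","side"):
    cv2.imwrite(f"pics/{n}0.png",arm.snapshot(n))
    print(n,arm.camera_model(n))
s=arm.get_state();print(s['clock'],s['ee_pos'],s['tool_rot'],s['finger_gap'])
E
```

```text
pics
scene {'fx': 504.85012172699226, 'fy': 504.85012172699226, 'cx': 270.7729754205726, 'cy': 213.2252526778232, 'view': array([[-0.51685011,  0.85604566, -0.0071964 ,  0.32951444],
       [-0.5772683 , -0.34230204,  0.7413438 ,  0.25984842],
       [ 0.6321608 ,  0.38731788,  0.67108687, -2.16619913],
       [ 0.        ,  0.        ,  0.        ,  1.        ]])}
side {'fx': 401.32087059387624, 'fy': 401.32087059387624, 'cx': 277.128540745434, 'cy': 212.67548058776413, 'view': array([[ 0.90434388, -0.42611565,  0.02424032, -0.56721135],
       [ 0.20970505,  0.49308737,  0.84432733, -0.22069922],
       [-0.37173369, -0.75847893,  0.53527915, -1.21032417],
       [ 0.        ,  0.        ,  0.        ,  1.        ]])}
0.1 [ 0.24928116 -0.5176836   0.21323949] [[ 9.00997333e-01  4.33824131e-01 -6.54777706e-04]
 [ 4.33824625e-01 -9.00996341e-01  1.33744896e-03]
 [-9.73468209e-06 -1.48909664e-03 -9.99998891e-01]] 0.999350117087003
```

View pics/scene0.png

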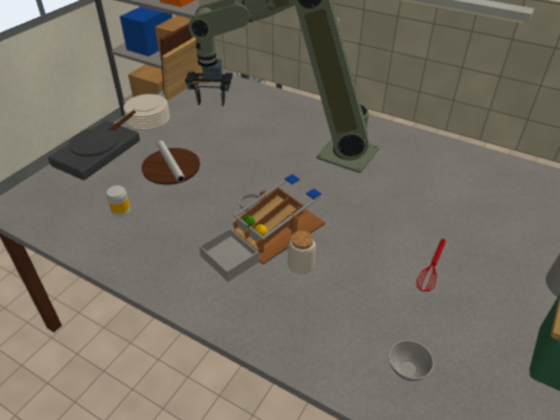

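View pics/side0.png

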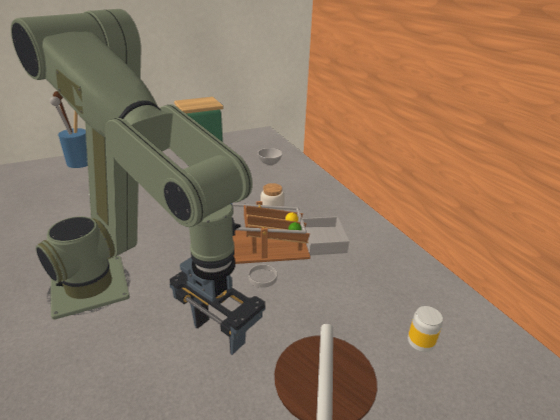

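The scene view shows the pads at about (292,179) and (313,193), the lime at (249,221) and the lemon at (261,230). In the side view the lime is at (295,228) and the lemon at (292,217), but the arm hides the pads. Next I'll measure them.

```bash
cat > h.py <<'E'
import numpy as np,cv2
from cell import arm
def ray(cm,u,v):
    V=cm['view'];R=V[:3,:3];o=-R.T@V[:3,3]
    d=R.T@np.array([(u-cm['cx'])/cm['fx'],-(v-cm['cy'])/cm['fy'],-1.]);return o,d/np.linalg.norm(d)
def onz(cm,uv,z):
    o,d=ray(cm,*uv);return o+d*(z-o[2])/d[2]
def tri(rs):
    A=sum(np.eye(3)-np.outer(d,d) for o,d in rs);b=sum((np.eye(3)-np.outer(d,d))@o for o,d in rs);return np.linalg.solve(A,b)
RG={'blue':((108,150,60),(128,255,255)),'green':((45,120,30),(75,255,255)),'yellow':((24,150,100),(35,255,255))}
def blobs(im,c,box,amin=15):
    x0,y0,x1,y1=box
    m=cv2.inRange(cv2.cvtColor(im,cv2.COLOR_BGR2HSV),*RG[c])[y0:y1,x0:x1]
    n,_,st,ce=cv2.connectedComponentsWithStats(m)
    return [(np.round(ce[i]+[x0,y0],1),st[i,4]) for i in range(1,n) if st[i,4]>=amin]
E
python3 - <<'E'
from h import *
S=arm.camera_model('scene');D=arm.camera_model('side')
s=cv2.imread('pics/scene0.png');d=cv2.imread('pics/side0.png')
P=[b[0] for b in blobs(s,'blue',(270,160,340,220))];print(blobs(s,'blue',(270,160,340,220)),blobs(d,'blue',(200,180,330,260),5))
for p in P: print('pad',onz(S,p,.141))
for c in('green','yellow'):
    a=blobs(s,c,(230,200,290,250));b=blobs(d,c,(270,195,320,245));print(c,a,b)
    if a and b:
        r=[ray(S,*a[0][0]),ray(D,*b[0][0])];t=tri(r);print(t,[np.linalg.norm(np.cross(t-o,e)) for o,e in r])
E
```

```text
[(array([291.7, 178.5]), np.int32(54)), (array([313.2, 193.1]), np.int32(61))] []
pad [ 0.43536469 -0.03327484  0.141     ]
pad [0.46854859 0.07075251 0.141     ]
green [(array([248.8, 220. ]), np.int32(68))] [(array([294.5, 226.4]), np.int32(71))]
[ 0.65244493 -0.07789574  0.09035532] [np.float64(3.352577208246747e-05), np.float64(3.352577208251826e-05)]
yellow [(array([260.8, 228.8]), np.int32(61))] [(array([288.8, 216.2]), np.int32(32))]
[ 0.66483531 -0.01800993  0.09057792] [np.float64(0.003611627039297763), np.float64(0.003611627039297946)]
```

```bash
python3 -m pendant '[{"x":0.26,"y":-0.31,"z":-0.1,"grip":0},{"x":0.52,"y":-0.62,"z":-0.1,"grip":0},{"x":0.52,"y":-0.62,"z":-0.1,"grip":0},{"x":0.52,"y":-0.62,"z":-0.1,"grip":0},{"x":0.52,"y":-0.62,"z":-0.1,"grip":0},{"x":0.52,"y":-0.62,"z":-0.1,"grip":0},{"x":0.52,"y":-0.62,"z":-0.1,"grip":0},{"x":0.52,"y":-0.62,"z":-0.1,"grip":0},{"x":0.52,"y":-0.62,"z":-0.1,"grip":0},{"x":0.52,"y":-0.62,"z":-0.1,"grip":0},{"x":0.52,"y":-0.62,"grip":0},{"x":0.52,"y":-0.62,"grip":0},{"x":0.52,"y":-0.62,"grip":0},{"x":0.52,"y":-0.62,"grip":0},{"x":0.26,"y":-0.31,"grip":0}]' && python3 -m pendant '[{"twist":-0.97,"grip":0},{"twist":-0.97,"grip":0},{"twist":-0.97,"grip":0},{"twist":-0.97,"grip":0},{"twist":-0.97,"grip":0},{"twist":-0.97,"grip":0},{"twist":-0.97,"grip":0},{"twist":-0.97,"grip":0},{"twist":-0.97,"grip":0},{"twist":-0.97,"grip":0},{"twist":-0.97,"grip":0},{"twist":-0.97,"grip":0},{"grip":0},{"grip":0}]'
python3 - <<'E'
from h import *
s=arm.get_state();print(s['clock'],s['ee_pos'],s['tool_rot'],s['finger_gap'])
W=arm.camera_model('wrist');im=arm.snapshot('wrist');cv2.imwrite('pics/w1.png',im);np.save('w1.npy',W)
d=arm.snapshot('side');cv2.imwrite('pics/side1.png',d)
b=blobs(im,'blue',(0,0,560,420),100);print(b)
for p,_ in b:print(onz(W,p,.141))
print(blobs(d,'blue',(180,150,340,280),8))
E
```

```text
0.1 [ 0.24928116 -0.5176836   0.21323949] [[ 9.00997333e-01  4.33824131e-01 -6.54777706e-04]
 [ 4.33824625e-01 -9.00996341e-01  1.33744896e-03]
 [-9.73468209e-06 -1.48909664e-03 -9.99998891e-01]] 0.999350117087003
[]
[]invalid input
```

View pics/w1.png

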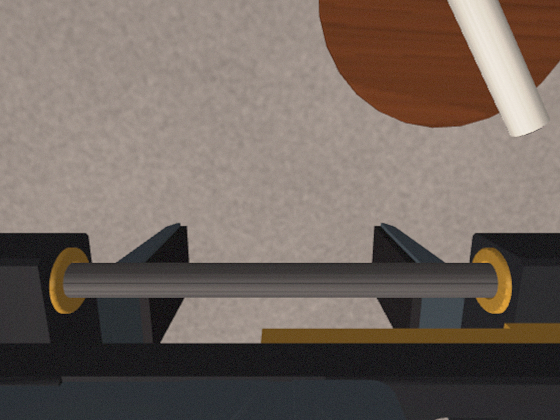

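Nothing moved: the call was refused, probably because each row needs all five fields. The wrist picture shows only the board and pin, at the upper right.

```bash
python3 -m pendant '[{"x":0.26,"y":-0.31,"z":-0.1,"twist":0,"grip":0},{"x":0.52,"y":-0.62,"z":-0.1,"twist":0,"grip":0},{"x":0.52,"y":-0.62,"z":-0.1,"twist":0,"grip":0},{"x":0.52,"y":-0.62,"z":-0.1,"twist":0,"grip":0},{"x":0.52,"y":-0.62,"z":-0.1,"twist":0,"grip":0},{"x":0.52,"y":-0.62,"z":-0.1,"twist":0,"grip":0},{"x":0.52,"y":-0.62,"z":-0.1,"twist":0,"grip":0},{"x":0.52,"y":-0.62,"z":-0.1,"twist":0,"grip":0},{"x":0.52,"y":-0.62,"z":-0.1,"twist":0,"grip":0},{"x":0.52,"y":-0.62,"z":-0.1,"twist":0,"grip":0},{"x":0.52,"y":-0.62,"z":0,"twist":0,"grip":0},{"x":0.52,"y":-0.62,"z":0,"twist":0,"grip":0},{"x":0.52,"y":-0.62,"z":0,"twist":0,"grip":0},{"x":0.52,"y":-0.62,"z":0,"twist":0,"grip":0},{"x":0.26,"y":-0.31,"z":0,"twist":0,"grip":0},{"x":0,"y":0,"z":0,"twist":0,"grip":0},{"x":0,"y":0,"z":0,"twist":0,"grip":0}]'
python3 - <<'E'
from h import *
s=arm.get_state();print(s['clock'],s['ee_pos'],s['tool_rot'],s['finger_gap'])
W=arm.camera_model('wrist');im=arm.snapshot('wrist');cv2.imwrite('pics/w2.png',im);np.save('w2.npy',W)
d=arm.snapshot('side');cv2.imwrite('pics/side1.png',d)
b=blobs(im,'blue',(0,0,560,420),100);print(b)
S=arm.camera_model('scene')
rs={0:ray(S,291.7,178.5),1:ray(S,313.2,193.1)}
for p,_ in b:
    print(onz(W,p,.141),[tri([ray(W,*p),rs[k]]) for k in rs])
print(blobs(d,'blue',(180,150,340,280),8))
E
```

```text
clock: 1.62
ee_pos: [0.3607, -0.0781, 0.254]
tool_rot: [[0.9, 0.436, -0.0], [0.436, -0.9, -0.0], [-0.0, 0.0, -1.0]]
ft_force: [-0.1, 0.1, 0.0]
finger_gap: 0.008
grip_force: 0.0
1.6167 [ 0.36068232 -0.07808577  0.2540454 ] [[ 8.99752480e-01  4.36400589e-01 -1.19608641e-05]
 [ 4.36400541e-01 -8.99752394e-01 -4.45049016e-04]
 [-2.04981469e-04  3.95214229e-04 -9.99999901e-01]] 0.007558691582895608
[(array([158.8,  10.6]), np.int32(836)), (array([269.6, 100.1]), np.int32(2351))]
[0.45147699 0.06044851 0.141     ] [array([0.46391722, 0.01543151, 0.19022172]), array([0.45348756, 0.064695  , 0.12791925])]
[ 0.43099098 -0.03621603  0.141     ] [array([ 0.43104591, -0.03584623,  0.13704049]), array([0.41601251, 0.00235937, 0.07552593])]
[(array([225.8, 204.7]), np.int32(62)), (array([226.6, 222.8]), np.int32(81))]
```

View pics/w2.png

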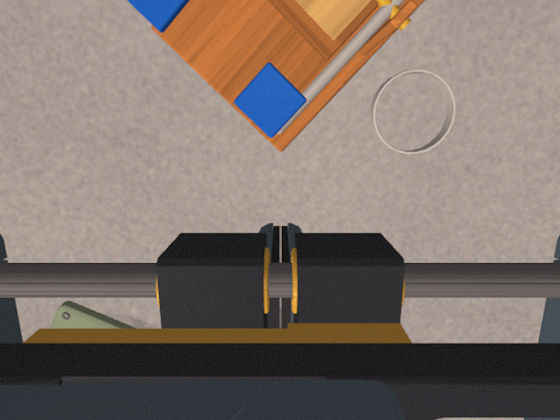

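The wrist view puts the lime lane's (right) pad at pixel (269,100), so at about (0.431, -0.036, 0.14). The egg ring at (413,112) is well clear. I'll move over the pad, align, and come down to 20 mm above it.

```bash
python3 -m pendant '[{"x":0.5,"y":-0.04,"z":0,"twist":-0.5,"grip":0},{"x":0.78,"y":0.37,"z":0,"twist":-1,"grip":0},{"x":0.7,"y":0.2,"z":0,"twist":-1,"grip":0},{"x":0,"y":0,"z":0,"twist":-1,"grip":0},{"x":0,"y":0,"z":0,"twist":-1,"grip":0},{"x":0,"y":0,"z":0,"twist":-1,"grip":0},{"x":0,"y":0,"z":0,"twist":-1,"grip":0},{"x":0,"y":0,"z":0,"twist":-1,"grip":0},{"x":0,"y":0,"z":0.4,"twist":-1,"grip":0},{"x":0,"y":0,"z":0.4,"twist":-1,"grip":0},{"x":0,"y":0,"z":0.4,"twist":-1,"grip":0},{"x":0,"y":0,"z":0.4,"twist":-1,"grip":0},{"x":0,"y":0,"z":0.4,"twist":-0.15,"grip":0},{"x":0,"y":0,"z":0,"twist":0,"grip":0},{"x":0,"y":0,"z":0,"twist":0,"grip":0}]'
python3 - <<'E'
from h import *
s=arm.get_state();p=s['ee_pos'];R=s['tool_rot']
d=np.array([.432,-.036,p[2]])-p
print(p,np.round(R,3),'shift units',R.T@d/.04)
im=arm.snapshot('side')[150:290,160:360];cv2.imwrite('pics/side2.png',cv2.resize(im,None,fx=4,fy=4,interpolation=2))
E
```

```text
clock: 2.97
ee_pos: [0.4405, -0.0604, 0.1736]
tool_rot: [[0.306, 0.952, -0.002], [0.952, -0.306, 0.0], [-0.001, -0.002, -1.0]]
ft_force: [0.9, -0.9, 0.4]
finger_gap: 0.003
grip_force: 0.0
[ 0.44049414 -0.06043855  0.17357473] [[ 0.306  0.952 -0.002]
 [ 0.952 -0.306  0.   ]
 [-0.001 -0.002 -1.   ]] shift units [ 5.16645872e-01 -3.89162618e-01  4.27206588e-04]
```

View pics/side2.png

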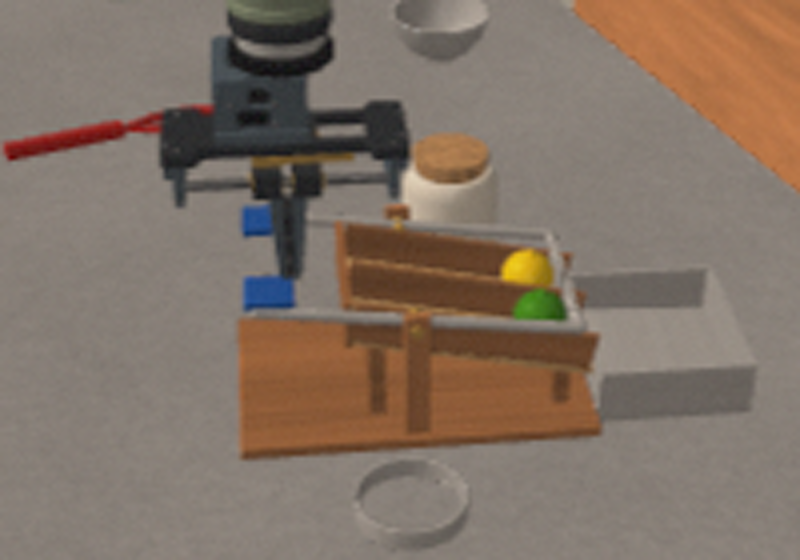

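The side view confirms the fingers are down-lane of the pads, short of the right-hand one. I'll shift as computed and press.

```bash
python3 -m pendant '[{"x":0.26,"y":-0.2,"z":0,"twist":0,"grip":0},{"x":0.26,"y":-0.19,"z":0,"twist":0,"grip":0},{"x":0,"y":0,"z":0.2,"twist":0,"grip":0},{"x":0,"y":0,"z":0.2,"twist":0,"grip":0},{"x":0,"y":0,"z":0.2,"twist":0,"grip":0},{"x":0,"y":0,"z":0.15,"twist":0,"grip":0},{"x":0,"y":0,"z":0.15,"twist":0,"grip":0},{"x":0,"y":0,"z":0.15,"twist":0,"grip":0},{"x":0,"y":0,"z":0,"twist":0,"grip":0},{"x":0,"y":0,"z":0,"twist":0,"grip":0}]'
python3 - <<'E'
from h import *
im=arm.snapshot('side')[150:290,160:360];cv2.imwrite('pics/side3.png',cv2.resize(im,None,fx=4,fy=4,interpolation=2))
E
```

```text
clock: 3.85
ee_pos: [0.433, -0.0352, 0.1316]
tool_rot: [[0.304, 0.953, 0.001], [0.953, -0.304, -0.0], [-0.0, 0.001, -1.0]]
ft_force: [0.4, -0.5, -0.4]
finger_gap: 0.002
grip_force: 0.0
```

View pics/side3.png

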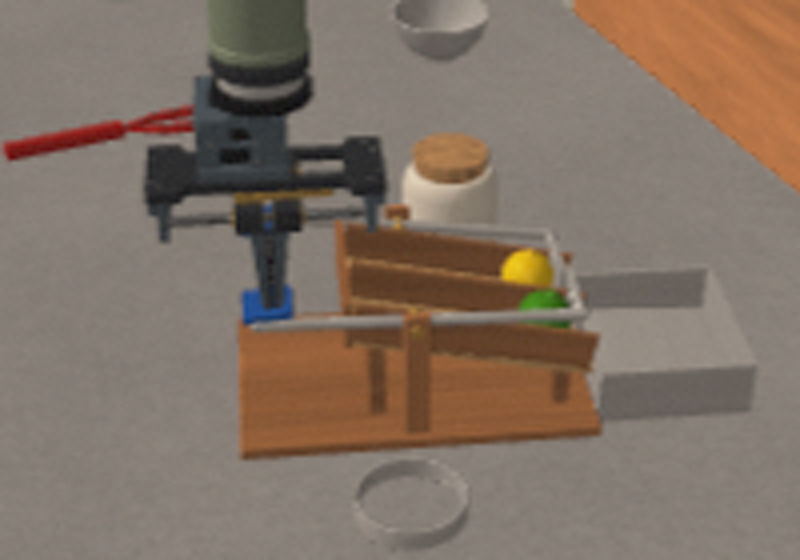

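The fingertip sits on the middle of the pad at (268,305), and the lever has just begun to rock. I'll press on to near the stop and hold there.

```bash
python3 -m pendant '[{"x":0,"y":0,"z":0.13,"twist":0,"grip":0},{"x":0,"y":0,"z":0.13,"twist":0,"grip":0},{"x":0,"y":0,"z":0.13,"twist":0,"grip":0},{"x":0,"y":0,"z":0.13,"twist":0,"grip":0},{"x":0,"y":0,"z":0.12,"twist":0,"grip":0},{"x":0,"y":0,"z":0,"twist":0,"grip":0},{"x":0,"y":0,"z":0,"twist":0,"grip":0},{"x":0,"y":0,"z":0,"twist":0,"grip":0},{"x":0,"y":0,"z":0,"twist":0,"grip":0},{"x":0,"y":0,"z":0,"twist":0,"grip":0},{"x":0,"y":0,"z":0,"twist":0,"grip":0},{"x":0,"y":0,"z":0,"twist":0,"grip":0},{"x":0,"y":0,"z":0,"twist":0,"grip":0},{"x":0,"y":0,"z":0,"twist":0,"grip":0},{"x":0,"y":0,"z":0,"twist":0,"grip":0},{"x":0,"y":0,"z":0,"twist":0,"grip":0},{"x":0,"y":0,"z":0,"twist":0,"grip":0}]'
python3 - <<'E'
from h import *
im=arm.snapshot('side')[150:290,160:360];cv2.imwrite('pics/side4.png',cv2.resize(im,None,fx=4,fy=4,interpolation=2))
E
```

```text
clock: 5.32
ee_pos: [0.433, -0.035, 0.1067]
tool_rot: [[0.304, 0.953, 0.001], [0.953, -0.304, -0.0], [0.0, 0.001, -1.0]]
ft_force: [-0.2, 0.6, 4.7]
finger_gap: 0.002
grip_force: 2.4
```

View pics/side4.png

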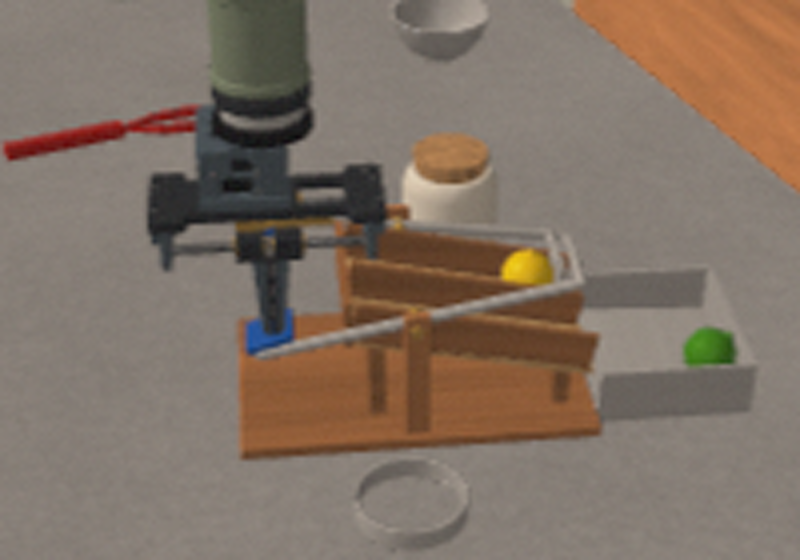

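The lime is in the tray at (710,348), the lemon is still at (527,268) and the pad is held down. I'll hold a little longer and then let go, straight up.

```bash
python3 -m pendant '[{"x":0,"y":0,"z":0,"twist":0,"grip":0},{"x":0,"y":0,"z":0,"twist":0,"grip":0},{"x":0,"y":0,"z":0,"twist":0,"grip":0},{"x":0,"y":0,"z":0,"twist":0,"grip":0},{"x":0,"y":0,"z":0,"twist":0,"grip":0},{"x":0,"y":0,"z":0,"twist":0,"grip":0},{"x":0,"y":0,"z":0,"twist":0,"grip":0},{"x":0,"y":0,"z":0,"twist":0,"grip":0},{"x":0,"y":0,"z":-0.2,"twist":0,"grip":0},{"x":0,"y":0,"z":-0.2,"twist":0,"grip":0},{"x":0,"y":0,"z":-0.2,"twist":0,"grip":0},{"x":0,"y":0,"z":-0.2,"twist":0,"grip":0},{"x":0,"y":0,"z":-0.5,"twist":0,"grip":0},{"x":0,"y":0,"z":-0.5,"twist":0,"grip":0},{"x":0,"y":0,"z":-0.5,"twist":0,"grip":0},{"x":0,"y":0,"z":-0.5,"twist":0,"grip":0},{"x":0,"y":0,"z":0,"twist":0,"grip":0},{"x":0,"y":0,"z":0,"twist":0,"grip":0},{"x":0,"y":0,"z":0,"twist":0,"grip":0},{"x":0,"y":0,"z":0,"twist":0,"grip":0}]'
python3 - <<'E'
from h import *
im=arm.snapshot('side')[150:290,160:360];cv2.imwrite('pics/side5.png',cv2.resize(im,None,fx=4,fy=4,interpolation=2))
E
```

```text
clock: 7.03
ee_pos: [0.4314, -0.0348, 0.2171]
tool_rot: [[0.304, 0.953, -0.003], [0.953, -0.304, 0.0], [-0.001, -0.003, -1.0]]
ft_force: [0.6, 0.6, -0.6]
finger_gap: 0.004
grip_force: 0.0
```

View pics/side5.png

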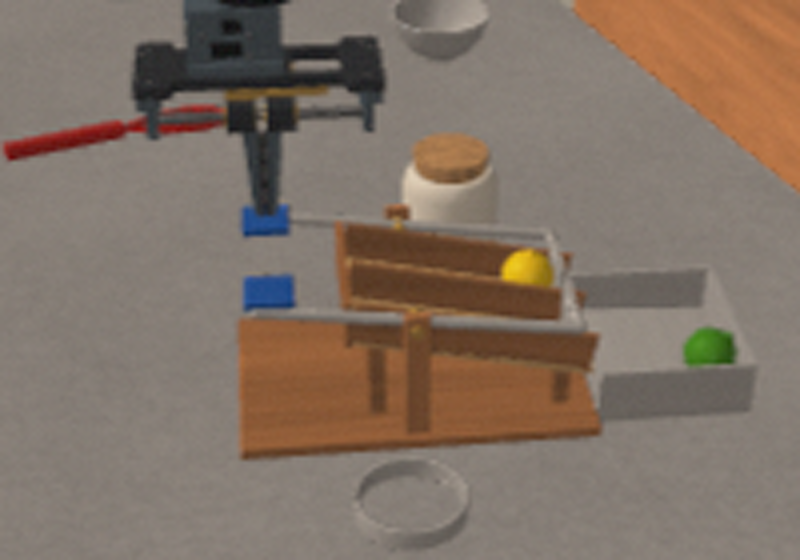

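The pad is back up at (268,292), the gate is shut, the lime is at rest in the tray at (710,348) and the lemon hasn't moved.

```bash
python3 -c "
from cell import arm
print(arm.hand_in())"
```

```text
the job is handed in; nothing more can be done
None
```

The job is handed in, verdict not shown: I held the right pad down until the lime had rolled into the tray, then let go; the last side view shows both gates shut, the lemon still in place, and no bystander in view visibly moved.

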